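# Clamp the clip-top canister shut

### The job

Close the open lid of the white clip-top canister so that it lies on its orange seal, then swing the wire bail up over the lid, past the low crest, until it snaps into the groove and clamps the lid tight by itself. Do not use brute force on the stoneware, and leave everything else on the worktop undisturbed.

Things in the scene. Friction and masses are not known exactly. Their poses are not given: they have to be found in the camera images.
- canister: White stoneware clip-top canister, 88 mm diameter, 102 mm high to the underside of its shut lid; it stands fast and cannot slide or tip. Origin: centre of its underside on the worktop; z up; -x is its front (where the wire bail hangs), +x its back (where the lid is hinged).
- lid (a joint): Lid angle (rad) about the rear hinge: 0 = lying loose on the soft seal, grows as it opens; starts 0.8 to 1.2, front edge up; -0.025 to -0.045 when clamped by the bail (the seal yields to -0.13 and springs back). Stiff hinge: the lid stays where it is left (about 1 N at its front edge moves it), so it must be pushed over from behind on its upper face and pressed down all the way to 0.
- lid_hinge (a point): The lid's hinge axis (parallel to the canister's y) at the back: 48 mm behind the canister's centre line, 102 mm above the worktop.
- lid_front (a point): Point on the lid's upper face, 82 mm from the hinge axis and 6 mm inside the free front edge, in the flat strip before the bridge (14 mm deep, 107 mm above the worktop when shut); moves with the lid; z = the upper face's outward normal, x = along the lid toward the hinge. The lid is a disc 80 mm in diameter, 5 mm thick.
- lid_groove (a point): Centre of the groove floor in the cast bridge on the lid (axes as lid_front). Lid shut: above the canister's centre line, 124 mm over the worktop. Bridge: 56 mm wide (canister y); 11 mm before the groove's centre (to the front) the top of the rounded low crest (15 mm radius), 1.4 mm higher than the floor; behind it (12 to 24 mm) the rear stop, 14 mm higher than the floor.
- bail (a joint): Bail angle (rad) about its side pivots: 0 = level to the front, grows as it swings up, 1.57 = upright. Starts 0.3 to 0.6. Light friction: stays where left. From about 1.28 the grip meets the crest and presses lid and seal down; resistance rises to 6 to 10 N, crest passed at 1.46, then it snaps into the groove, 1.52 to 1.6 (stop 1.60), and stays. Jams on the lid's edge if the lid is not down.
- bail_pivot (a point): Centre of the bail's pivot axis (parallel to the canister's y), 30 mm above the worktop on the canister's centre line. The bail is stiff, so whatever moves its grip must travel along the grip's own arc about this axis: a straight push wedges. Finish by pushing the grip from the front with shut fingers, tips about 6 mm below its centre.
- bail_grip (a point): Centre of the bail's black grip sleeve (20 mm diameter, 58 mm long, along canister y) in mid cross bar, 102 mm from the pivot axis; wire arms at y = +-52 mm. In front of the canister, up to about 0.8 rad, it can be pinched across its diameter from above; in the groove the rear stop leaves no room for a finger behind it.
- spice_a: Small spice jar with a red cap, 45 mm diameter, 106 mm tall; origin at the centre of its foot. Bystander beside the canister.
- tin_beans: Red food tin, 75 mm diameter, 110 mm tall; origin at the centre of its foot. Bystander beside the canister, on the other side from the spice jar.
- mug: White mug with coloured diamonds, 86x116x101 mm; origin under its centre. Bystander on the right.
- dish_soap: Dark green washing-up liquid bottle with a red cap, 41x57x190 mm; origin under its centre. Bystander on the right.
- pepper_mill: Dark wooden pepper mill, 58 mm diameter, 170 mm tall; origin at the centre of its foot. Bystander on the right.
- lemon: Lemon, 71x53x51 mm; origin under its centre. Bystander on the right.
Not all that is in view belongs to the job. Leave any green look-alike of the canister alone.

How it is judged:
On the way, in this order (a step that is already met when the one before it is completed fails the run):
1. The lid is closed onto its seal while the bail is still in front of it (value of joint lid below 0.05 rad and value of joint bail below 1.3 rad), for 0.2 s.
2. The bail is past the crest and in the groove (value of joint bail above 1.49 rad and value of joint lid below -0.015 rad), for 0.2 s.
At the end, for the whole second after the job is handed in: The bail stands in the groove beyond the crest (bail angle over 1.49 rad) and by itself holds the lid squeezed onto the seal (lid angle between -0.015 and -0.07 rad), at rest (all of step 2 and value of joint lid above -0.07 rad and not (velocity of joint bail above 0.1 rad/s) and velocity of joint bail above -0.1 rad/s); the robot touches nothing.
It fails at once if More than 80 N on the canister, its lid or its bail (contact force between canister and the arm above 80 N or contact force between canister and the fingers above 80 N).
It fails at once if A bystander moved more than 30 mm or tipped (distance of any of spice_a, tin_beans, mug, dish_soap, pepper_mill, lemon from where it was at the start of the episode above 0.03 m or angle between any of spice_a, tin_beans, mug, dish_soap, pepper_mill's own z axis and vertical above 0.5 rad).
It also fails if it takes over 51 s, if anything falls off the work surface, if the arm or the gripper's body presses on something with over 40 N, if the wrist force passes 120 N, or if a joint passes its speed limit or range.

### The arm

A 7-joint arm with a two-finger parallel gripper is mounted at the origin on a cart in front of the work surface, level with it; the furniture and walls round the work are solid. World frame = base frame: x ahead of the robot, y to its left, z up, the work surface at z = 0. Lengths are in m, angles in rad, forces in N, time in s.
With the tool pointing down it reaches from about 0.4 to 0.875 m from the base axis. Payload 4.4 kg.
Tool frame: the origin (TCP) lies at the very end of the fingers, on their centre line; the grasp point (between the pads) lies 19 mm behind it (ctrl.grip_depth is the distance from the TCP to the grasp point, in m); z points along the fingers, y is the line along which they close (so a half turn about z gives the same grasp; the last joint's range is limited). The gripper opens to 85 mm and grips with 20 to 120 N. Pads are 22 mm wide; open, the fingers measure 114 mm over their backs; the gripper's body (76 mm by 85 mm) begins 54 mm behind the grasp point. The pads swing forward as they close: fully open they stand 13 mm farther back than shut.
Start: joints at [-1.38, 0.628, 0.038, 1.517, -0.027, 0.996, -0.02], TCP at [0.165, 0.629, 0.231] pointing down, gripper open.
Joint ranges: [-3.06, 3.06], [-0.37, 2.12], [-1.25, 1.32], [0.18, 2.47], [-1.1, 4.24], [0.23, 1.98], [-2.94, 2.94]. Speed limits (rad/s): [2.57, 2.57, 3.14, 3.14, 3.14, 3.14, 3.14].

### API

Orientations are given as a 3x3 rotation matrix whose columns are the frame's x, y, z axes.
In Python, from workcell import ctrl gives the robot as it stands.
- The arm moves only by the tool send_rows, never from a script. Its arguments are lists of equal length, an entry for each row: "fingers": the closure, from -1 (fully open) to 1 (shut), so that 0 is half open; "travel": the shift along the world's x, y, z each as a share of 25 mm, from -1 to 1, a list of three; "twist": the turn, a rotation vector about the world's x, y, z each as a share of 5 degrees, from -1 to 1, a list of three. In form: {"fingers": [fingers, ...], "travel": [[x, y, z], ...], "twist": [[ax, ay, az], ...]}. A call has 1 to 5 rows; each row shifts and turns the commanded pose from where the row before left it; what a row does not reach is not made up. A row lasts 1/8 s, in which the tool goes at most 62.5 mm and 10.7 degrees, less where a joint would pass 70% of its speed; a pose out of reach is approached as far as the arm can. A call with a number of a shift or a turn outside -1 to 1 is refused whole. A call with a gripper value outside its range is refused whole. The fingers move at their own pace and stop on an object; "squeeze" is the grip in N (left out, the last holds). Time passes only in rows, so rows that do not move let the fingers close. It gives the time, the measured TCP pose, the force, the opening and the grip force at its end, in the units of the state.
- ctrl.read_state(): the state, without advancing time (a new reading comes with each control period).
- ctrl.camera(name): name is "scene" or "top" or "wrist"; returns a dict with "color" (420x560x3 uint8, red, green, blue), "depth" (420x560 float32, m along the optical axis (not along the pixel's ray), 0 where there is no reading), "fx", "fy", "cx", "cy" (pixels), "rvec" (rotation vector, rad) and "tvec" (3), from world to camera coordinates, as OpenCV has them. Camera axes: x right, y down, z forward; pixel columns grow to the right and rows downward; lengths in m; the calibration is good to about 2 mm. A picture is of the moment at which its call begins.
- ctrl.sign_off(): hands the job in; it is judged then, once.
Trained networks look in the newest picture that a camera, given by its name, has taken for a name from the list of things; names that differ only in an ending like _2 or _b are one class to them, and where a whole thing is asked for, a point or a joint stands for the part that bears it (a point fixed in the world has none). Each returns a list of dicts, best first, with "score" (0 to 1); they miss things now and then, are a little off and sometimes report something else, mostly with a low value. They report only what shows in the picture. A call takes as long as a camera call. They do not tell look-alikes from the thing itself.
- ctrl.silhouettes(camera, query): "region" (420x560 bool, what is visible of it) and "box" ([left, top, right, bottom] in pixels, round what is visible of it).
The state is a dict: "time": time; "q": joint angles; "qvel": joint speeds; "joint_efforts": joint torques, N m; "ee_pos": TCP position; "ee_rot": TCP orientation; "wrist_force": force on the tool from outside, world axes, zero at the start; "moment": the same for the moment, N m; "opening": finger opening in m; "grasp_force": force on a finger pad.
Only numpy, scipy, OpenCV 4.12 (cv2) and the standard library are available. Lean on these libraries where they do the work, as an engineer would, in place of code of your own. Each camera call takes 0.05 s, during which the arm holds its last target. There are 200 camera calls.

## Working session

There is one attempt and no reset: what is moved stays moved. The work goes in short steps, Python scripts to look and compute and a tool call to move; the robot and the scene stay as the last step left them, time stands still between calls to the robot, and variables do not carry over. Pictures are saved under pics/ and viewed, at most 10 in all, crops included, and the job is handed in when it is done.

Besides the shell and the picture viewer there is one more tool, called after "Emit:" as a command line: name --argument value ..., lists and objects as JSON in quotes. send_rows: Moves the arm, as the interface text tells. Shift numbers are shares of 25 mm and turn numbers shares of 5 degrees, none past 1 either way. Its arguments: {"type":"object","properties":{"fingers":{"type":"array","items":{"type":"number"}},"travel":{"type":"array","items":{"type":"array","items":{"type":"number"}}},"twist":{"type":"array","items":{"type":"array","items":{"type":"number"}}},"squeeze":{"type":"number"}},"required":["fingers","travel","twist"]}

```bash
ls; mkdir -p pics
cat > h.py <<'E'
import numpy as np, cv2
from workcell import ctrl
def world(c,mask=None):
    d=c["depth"];v,u=np.indices(d.shape);R=cv2.Rodrigues(np.array(c["rvec"],float))[0];t=np.array(c["tvec"],float).ravel()
    P=np.stack([(u-c["cx"])/c["fx"]*d,(v-c["cy"])/c["fy"]*d,d],-1)
    W=(P-t)@R
    W[d==0]=np.nan
    return W if mask is None else W[mask&(d>0)]
def proj(c,p):
    return cv2.projectPoints(np.array(p,float).reshape(-1,3),np.array(c["rvec"],float),np.array(c["tvec"],float),np.array([[c["fx"],0,c["cx"]],[0,c["fy"],c["cy"]],[0,0,1]]),None)[0].reshape(-1,2)
E
python3 - <<'E'
from h import *
a=ctrl.camera("scene");b=ctrl.camera("top")
cv2.imwrite("pics/s.png",a["color"][...,::-1]);cv2.imwrite("pics/t.png",b["color"][...,::-1])
for cam,c in(("scene",a),("top",b)):
  for n in["canister","lid","bail","bail_grip","spice_a","tin_beans"]:
    for r in ctrl.silhouettes(cam,n)[:3]:
      w=world(c,r["region"]); print(cam,n,round(r["score"],2),r["box"],np.nanmedian(w,0).round(3) if len(w) else 0,np.nanpercentile(w,[3,97],0).round(3).tolist() if len(w) else 0)
print(ctrl.read_state())
E
```

```text
pics
scene canister 0.95 [169.6, 144.3, 191.1, 182.2] [0.468 0.598 0.074] [[0.44, 0.574, 0.003], [0.517, 0.646, 0.132]]
scene canister 0.77 [212.3, 150.0, 240.1, 181.3] [0.6   0.432 0.07 ] [[0.537, 0.407, 0.003], [0.645, 0.477, 0.129]]
scene canister 0.65 [227.4, 163.4, 263.0, 213.9] [0.522 0.235 0.073] [[0.429, 0.196, 0.0], [0.645, 0.355, 0.172]]
scene lid 0.63 [172.2, 147.3, 188.3, 159.5] [0.486 0.616 0.119] [[0.453, 0.59, 0.004], [0.617, 0.814, 0.138]]
scene lid 0.62 [242.2, 166.2, 262.0, 177.3] [0.554 0.248 0.151] [[0.534, 0.221, 0.009], [0.704, 0.368, 0.179]]
scene lid 0.59 [218.5, 147.1, 236.0, 165.4] [0.611 0.445 0.117] [[0.585, 0.423, 0.1], [0.641, 0.478, 0.137]]
scene bail 0.45 [171.0, 178.5, 171.4, 183.0] [0.386 0.578 0.037] [[0.385, 0.572, 0.029], [0.39, 0.581, 0.039]]
scene bail 0.42 [229.2, 200.6, 244.4, 206.6] [0.432 0.215 0.071] [[0.422, 0.186, 0.059], [0.448, 0.238, 0.076]]
scene bail_grip 0.47 [210.9, 180.1, 226.4, 185.2] [0.521 0.433 0.033] [[0.513, 0.403, 0.0], [0.553, 0.46, 0.043]]
scene bail_grip 0.47 [167.6, 178.1, 169.4, 183.8] [0.386 0.578 0.039] [[0.382, 0.57
[... 1644 characters left out ...]
[ 1.17604507e-03,  2.19413552e-04, -5.85865086e-05,  1.16260282e-03,
        1.89614760e-03, -8.09182451e-04,  1.24518402e-03]), 'joint_efforts': array([-1.19058959e-04, -5.63128603e+01,  1.22503269e+00, -1.93744594e+01,
        1.09141198e-02,  1.48566200e-03,  9.01334175e-06]), 'ee_pos': array([0.16506909, 0.62869166, 0.23132572]), 'ee_rot': array([[-9.67194840e-01,  2.54035708e-01, -2.71582513e-05],
       [ 2.54035708e-01,  9.67194840e-01,  1.65640032e-05],
       [ 3.04751689e-05,  9.12145286e-06, -9.99999999e-01]]), 'wrist_force': array([-0.51632837, -0.16064511, -0.06423122]), 'moment': array([-0.02671194,  0.00133324, -0.0387954 ]), 'grasp_force': 0.0, 'opening': 0.08522982437772511}
```

View pics/s.png

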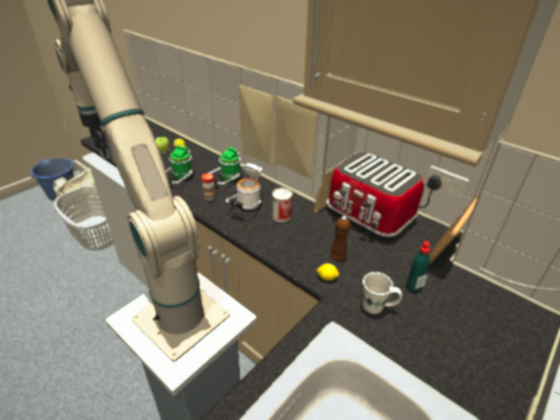

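View pics/t.png

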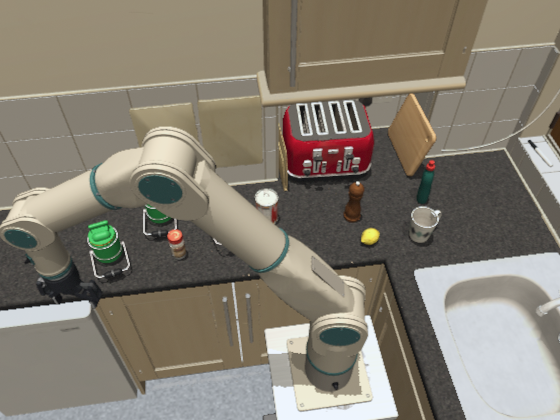

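The white canister is at scene px (248,190), between the spice jar (208,187) and the tin (282,205). The green look-alikes are at (180,163) and (230,163), and in the top view the arm hides the canister. I'll move above the canister for a closer look.

Emit:
send_rows --fingers '[1,1,1,1,1]' --travel '[[0.4,-0.7,0.6],[0.6,-0.96,0.5],[0.6,-0.96,0.5],[0.6,-0.96,0.5],[0.6,-0.96,0.5]]' --twist '[[0,0,-0.7],[0,0,-0.76],[0,0,-0.76],[0,0,-0.76],[0,0,-0.76]]'

```text
time: 1.32
ee_pos: [0.2363, 0.5134, 0.2976]
ee_rot: [[-0.832, 0.555, 0.0], [0.555, 0.832, 0.001], [0.0, 0.001, -1.0]]
wrist_force: [0.6, 0.2, 0.7]
opening: -0.0001
grasp_force: 0.0
```

Emit:
send_rows --fingers '[1,1,1,1,1]' --travel '[[0.6,-0.96,0.5],[0.6,-0.96,0.5],[0.6,-0.96,0.5],[0.6,-0.96,0.5],[0.6,-0.96,0.5]]' --twist '[[0,0,-0.76],[0,0,-0.76],[0,0,-0.76],[0,0,-0.76],[0,0,-0.76]]'

```text
time: 1.95
ee_pos: [0.311, 0.3936, 0.3597]
ee_rot: [[-0.606, 0.795, 0.0], [0.795, 0.606, 0.0], [0.0, 0.0, -1.0]]
wrist_force: [0.1, -0.2, 0.1]
opening: -0.0001
grasp_force: 0.0
```

Emit:
send_rows --fingers '[1,1,1,1,1]' --travel '[[0.6,-0.96,0.1],[0.6,-0.96,0.1],[0.6,-0.96,0],[0.6,-0.96,0],[0.6,-0.96,0]]' --twist '[[0,0,-0.76],[0,0,-0.76],[0,0,-0.76],[0,0,-0.76],[0,0,-0.76]]'

```text
time: 2.58
ee_pos: [0.386, 0.2735, 0.3636]
ee_rot: [[-0.314, 0.949, -0.0], [0.949, 0.314, -0.0], [-0.0, -0.0, -1.0]]
wrist_force: [-0.0, 0.8, 0.8]
opening: 0.0003
grasp_force: 0.0
```

Run:
```python
from h import *
c=ctrl.camera("wrist");cv2.imwrite("pics/w1.png",c["color"][...,::-1]);np.savez("w1.npz",**c)
R=cv2.Rodrigues(np.array(c["rvec"],float))[0];print("cam",(-R.T@np.array(c["tvec"])).round(3),R[2].round(3))
s=ctrl.read_state();print(s["ee_pos"],s["ee_rot"].round(3),s["q"].round(2))
for n in["canister","lid","bail","bail_grip","spice_a","tin_beans"]:
    for r in ctrl.silhouettes("wrist",n)[:2]:
      w=world(c,r["region"]); print(n,round(r["score"],2),r["box"],np.nanmedian(w,0).round(3),np.nanpercentile(w,[3,97],0).round(3).tolist())
```

```text
cam [0.364 0.343 0.508] [ 0.089 -0.273 -0.958]
[0.38833191 0.26949461 0.36388438] [[-0.307  0.952  0.002]
 [ 0.952  0.307 -0.003]
 [-0.003  0.001 -1.   ]] [-0.98  0.24  0.4   1.8  -0.1   1.12 -0.23]
canister 0.95 [403.0, 34.9, 560.0, 135.7] [0.6   0.45  0.098] [[0.519, 0.411, 0.008], [0.642, 0.507, 0.137]]
canister 0.31 [298.1, 176.4, 367.2, 251.5] [0.441 0.226 0.071] [[0.426, 0.176, 0.002], [0.519, 0.293, 0.077]]
lid 0.67 [488.7, 56.6, 560.0, 129.7] [0.618 0.453 0.122] [[0.59, 0.423, 0.107], [0.644, 0.491, 0.139]]
lid 0.63 [401.1, 205.1, 444.0, 270.0] [0.558 0.263 0.165] [[0.536, 0.224, 0.003], [0.616, 0.289, 0.181]]
bail 0.89 [295.4, 180.2, 366.4, 250.7] [0.44  0.222 0.072] [[0.426, 0.176, 0.043], [0.508, 0.288, 0.077]]
bail 0.86 [406.6, 37.4, 502.2, 133.1] [0.527 0.462 0.034] [[0.514, 0.404, 0.001], [0.613, 0.517, 0.042]]
bail_grip 0.74 [404.9, 32.3, 499.9, 133.8] [0.527 0.457 0.034] [[0.514, 0.404, 0.001], [0.615, 0.511, 0.042]]
bail_grip 0.67 [302.1, 179.1, 366.2, 250.4] [0.444 0.223 0.068] [[0.426, 0.159, 0.001], [0.515, 0.291, 0.077]]
spice_a 0.57 [300.8, 174.6, 445.2, 273.1] [0.54  0.251 0.077] [[0.433, 0.197, 0.003], [0.588, 0.291, 0.175]]
spice_a 0.32 [323.8, 265.6, 376.3, 307.7] [0.539 0.127 0.053] [[0.525, 0.093, 0.005], [0.576, 0.135, 0.095]]
tin_beans 0.6 [324.3, 271.5, 377.5, 307.7] [0.538 0.127 0.052] [[0.525, 0.094, 0.005], [0.575, 0.135, 0.094]]
```

View pics/w1.png

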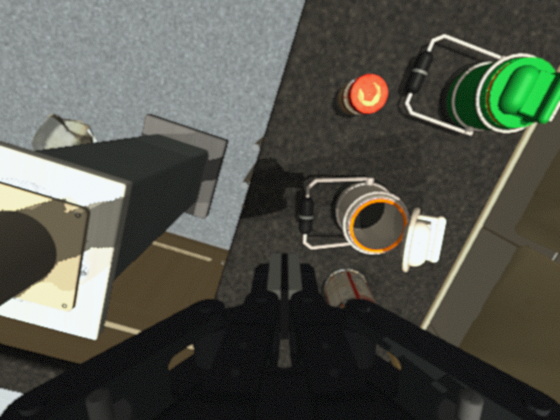

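The wrist view shows the orange seal ring at about (378,222), the lid at (425,240) and the black grip sleeve at (308,215). The tin is just below them at (348,288). Next I'll fit the geometry.

```bash
cat > fit.py <<'E'
from h import *
def fit(c,verbose=True):
    W=world(c);hsv=cv2.cvtColor(np.ascontiguousarray(c["color"]),cv2.COLOR_RGB2HSV)
    H,S,V=[hsv[...,i] for i in range(3)]
    near=(abs(W[...,0]-.51)<.13)&(abs(W[...,1]-.235)<.075)
    m=near&(H>6)&(H<22)&(S>150)&(V>120)&(W[...,2]>.085)&(W[...,2]<.12)
    e=cv2.fitEllipse(np.argwhere(m)[:,::-1].astype(np.float32))
    p=W[m];ctr=np.median(p[:,2])
    A=np.c_[2*p[:,:2],np.ones(len(p))];s=np.linalg.lstsq(A,(p[:,:2]**2).sum(1),rcond=None)[0]
    print("seal n",m.sum(),"centre",s[:2].round(4),"r",np.sqrt(s[2]+s[:2]@s[:2]).round(4),"z",ctr.round(4))
    g=near&(V<60)&(W[...,2]>.05)&(W[...,2]<.12)&(W[...,0]<.47)
    q=W[g];print("grip n",g.sum(),np.median(q,0).round(4),np.percentile(q,[2,98],0).round(4).tolist())
    d=np.linalg.svd(q[:,:2]-q[:,:2].mean(0))[2][0];print("grip dir",d.round(3))
    l=near&(S<60)&(V>120)&(W[...,2]>.115);q=W[l]
    print("lid n",l.sum(),np.percentile(q,[1,50,99],0).round(4).tolist())
    return s[:2]
if __name__=="__main__":
    fit(dict(np.load("w1.npz")))
E
python3 fit.py
python3 - <<'E'
import cv2;i=cv2.imread("pics/w1.png")[150:290,270:470];cv2.imwrite("pics/w1c.png",cv2.resize(i,(800,560),interpolation=3))
E
```

```text
seal n 477 centre [0.5294 0.2479] r 0.0365 z 0.1029
grip n 427 [0.4359 0.2262 0.0742] [[0.4242, 0.1984, 0.0666], [0.4499, 0.2471, 0.0772]]
grip dir [ 0.276 -0.961]
lid n 1813 [[0.5348, 0.2252, 0.1373], [0.5582, 0.2639, 0.1681], [0.5951, 0.2918, 0.1822]]
```

View pics/w1c.png

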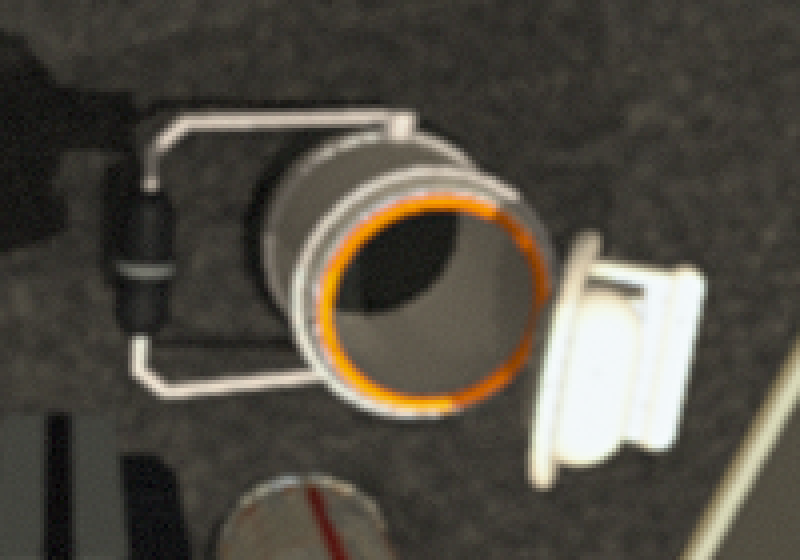

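Emit:
send_rows --fingers '[1,1,1,1,1]' --travel '[[0.8,-0.1,-0.4],[0.8,-0.1,-0.7],[0.8,-0.1,-0.7],[0.8,-0.1,-0.8],[0.8,-0.1,-0.8]]' --twist '[[0,0,-0.1],[0,0,-0.1],[0,0,-0.1],[0,0,-0.1],[0,0,-0.1]]'

```text
time: 3.55
ee_pos: [0.4865, 0.2626, 0.2773]
ee_rot: [[-0.277, 0.961, 0.0], [0.961, 0.277, -0.001], [-0.001, -0.0, -1.0]]
wrist_force: [-1.2, 0.4, 0.9]
opening: 0.0
grasp_force: 0.0
```

Emit:
send_rows --fingers '[1,1,1,1,1]' --travel '[[0.8,-0.1,-0.8],[0.8,-0.1,-0.8],[0.64,-0.1,-0.8],[0,0,-0.6],[0,0,0]]' --twist '[[0,0,-0.1],[0,0,-0.1],[0,0,0],[0,0,0],[0,0,0]]'

```text
time: 4.18
ee_pos: [0.5398, 0.255, 0.2021]
ee_rot: [[-0.261, 0.965, -0.003], [0.965, 0.261, -0.001], [-0.001, -0.004, -1.0]]
wrist_force: [-0.2, 0.8, 1.0]
opening: 0.0003
grasp_force: 0.0
```

Run:
```python
from h import *
c=ctrl.camera("scene");b=ctrl.camera("wrist");s=ctrl.read_state()
print(s["ee_pos"],s["ee_rot"].round(3).tolist(),s["wrist_force"].round(2))
u,v=proj(c,[[.5,.24,.12]])[0].astype(int);i=cv2.resize(c["color"][v-40:v+40,u-50:u+50],(400,320),interpolation=3)
j=cv2.resize(b["color"],(400,300));cv2.imwrite("pics/a2.png",np.vstack([i[:300],j])[...,::-1]);np.savez("w2.npz",**b)
```

```text
[0.5407432  0.25561049 0.2040294 ] [[-0.261, 0.965, -0.0], [0.965, 0.261, 0.0], [0.0, 0.0, -1.0]] [0.82 0.24 0.3 ]
```

View pics/a2.png

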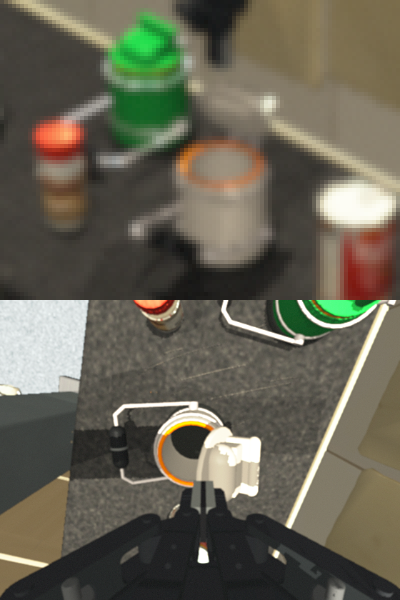

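The tip is just over the lid's free edge. I'll press the edge down along its arc.

Emit:
send_rows --fingers '[1,1,1,1,1]' --travel '[[0,-0.17,-0.5],[0,0,-0.3],[-0.26,-0.07,-0.18],[-0.26,-0.07,-0.17],[-0.26,-0.07,-0.17]]' --twist '[[0,0,0],[0,0,0],[0,0,0],[0,0,0],[0,0,0]]'

```text
time: 4.9
ee_pos: [0.5212, 0.2457, 0.1707]
ee_rot: [[-0.26, 0.966, 0.0], [0.966, 0.26, 0.0], [0.0, 0.0, -1.0]]
wrist_force: [-0.2, 0.6, 0.8]
opening: -0.0001
grasp_force: 0.5
```

Emit:
send_rows --fingers '[1,1,1,1,1]' --travel '[[-0.27,-0.07,-0.26],[-0.27,-0.07,-0.27],[-0.27,-0.07,-0.27],[-0.13,-0.03,-0.27],[-0.13,-0.03,-0.27]]' --twist '[[0,0,0],[0,0,0],[0,0,0],[0,0,0],[0,0,0]]'

```text
time: 5.52
ee_pos: [0.4944, 0.2389, 0.1368]
ee_rot: [[-0.26, 0.966, -0.0], [0.966, 0.26, -0.0], [0.0, -0.001, -1.0]]
wrist_force: [-0.5, -0.4, 0.7]
opening: 0.0003
grasp_force: 0.5
```

Emit:
send_rows --fingers '[1,1,1,1,1]' --travel '[[-0.13,-0.03,-0.27],[-0.06,-0.02,-0.23],[-0.06,-0.02,-0.22],[-0.06,-0.02,-0.22],[-0.06,0,-0.1]]' --twist '[[0,0,0],[0,0,0],[0,0,0],[0,0,0],[0,0,0]]'

```text
time: 6.15
ee_pos: [0.4855, 0.2366, 0.1109]
ee_rot: [[-0.26, 0.966, -0.0], [0.966, 0.26, -0.0], [-0.0, -0.0, -1.0]]
wrist_force: [1.0, 0.8, 0.7]
opening: 0.0002
grasp_force: 0.3
```

Emit:
send_rows --fingers '[1,1,1,1]' --travel '[[0,0,-0.15],[0,0,-0.1],[0,0,-0.1],[0,0,0]]' --twist '[[0,0,0],[0,0,0],[0,0,0],[0,0,0]]'

```text
time: 6.65
ee_pos: [0.4853, 0.2367, 0.1026]
ee_rot: [[-0.26, 0.966, -0.0], [0.966, 0.26, 0.0], [0.0, -0.0, -1.0]]
wrist_force: [-0.8, 0.2, 3.6]
opening: -0.0003
grasp_force: 1.7
```

Run:
```python
from h import *
b=ctrl.camera("wrist");s=ctrl.read_state()
print(s["ee_pos"],s["wrist_force"].round(2),s["moment"].round(2))
W=world(b);u,v=proj(b,[[.52,.245,.12]])[0].astype(int);print(u,v)
V=b["color"].min(-1);m=(V>130)&(W[...,2]>.1)&(abs(W[...,0]-.53)<.1)&(abs(W[...,1]-.25)<.06)
print(m.sum(),np.percentile(W[m],[1,50,99],0).round(3).tolist())
v=max(v,100);cv2.imwrite("pics/a3.png",cv2.resize(b["color"][v-100:v+80,max(u-140,0):u+140],None,fx=2.4,fy=2.4,interpolation=3)[...,::-1])
```

```text
[0.48535199 0.23666854 0.10258342] [-0.86 -0.46  3.73] [-0.04  0.36  0.03]
361 287
13048 [[0.493, 0.239, 0.101], [0.527, 0.263, 0.121], [0.578, 0.286, 0.138]]
```

View pics/a3.png

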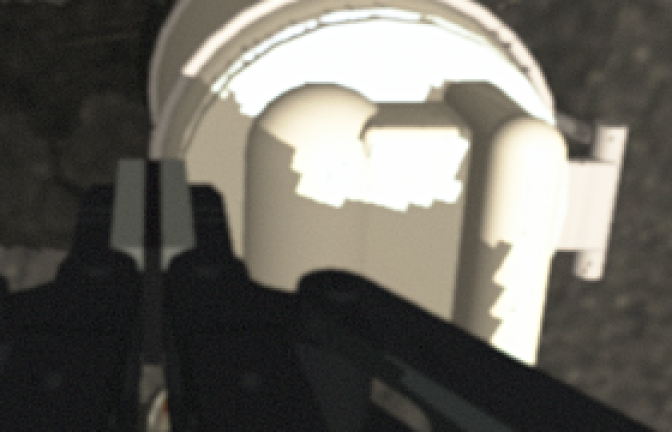

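The lid is shut and pressed: 3.7 N upward at z = 0.1026, with the shut lid filling the crop. Next I'll go over the grip with half-open fingers.

Emit:
send_rows --fingers '[1,1,0,0,0]' --travel '[[0,0,0.9],[-0.2,0,1],[-0.8,-0.25,0.3],[-0.9,-0.25,0],[0,0,0]]' --twist '[[0,0,0],[0,0,0],[0,0,0],[0,0,0],[0,0,0]]'

```text
time: 7.32
ee_pos: [0.4368, 0.224, 0.1576]
ee_rot: [[-0.261, 0.965, -0.001], [0.965, 0.261, -0.0], [0.0, -0.001, -1.0]]
wrist_force: [0.5, -0.1, 0.2]
opening: 0.043
grasp_force: 0.0
```

Run:
```python
from h import *
b=ctrl.camera("wrist");t=ctrl.camera("top");s=ctrl.read_state()
print(s["ee_pos"],s["opening"],s["wrist_force"].round(2))
W=world(b);hsv=cv2.cvtColor(np.ascontiguousarray(b["color"]),cv2.COLOR_RGB2HSV)
C=np.array([.529,.248]);X=np.array([.968,.25]);L=np.stack([(W[...,:2]-C)@X,(W[...,:2]-C)@[-.25,.968],W[...,2]],-1)
m=(hsv[...,2]<70)&(abs(L[...,1])<.035)&(L[...,0]<-.06)&(L[...,0]>-.13)&(L[...,2]>.045)&(L[...,2]<.085)
print("grip local",m.sum(),np.percentile(L[m],[2,50,98],0).round(4).tolist())
m=(hsv[...,2]>130)&(abs(L[...,1])<.06)&(abs(L[...,0])<.05)&(L[...,2]>.1)
print("lid local",m.sum(),np.percentile(L[m],[1,50,99],0).round(4).tolist())
k=(abs(L[...,1])<.06)&(abs(L[...,0])<.04)&(hsv[...,2]>110)
for x in np.arange(-.044,.03,.006):
  z=L[k&(abs(L[...,0]-x)<.003)&(L[...,1]>.0)&(L[...,1]<.022)][:,2]
  print(round(x,3),len(z),np.percentile(z,[50,90]).round(4) if len(z) else 0)
cv2.imwrite("pics/a4.png",b["color"][...,::-1])
```

```text
[0.43916257 0.22468577 0.1576758 ] 0.04251289760551284 [0.8  0.48 0.18]
grip local 1687 [[-0.1047, -0.0273, 0.068], [-0.095, -0.0003, 0.0746], [-0.0855, 0.0237, 0.0772]]
lid local 11532 [[-0.0376, -0.0371, 0.1007], [-0.0039, 0.0054, 0.1229], [0.048, 0.0375, 0.1396]]
-0.044 0 0
-0.038 437 [0.0996 0.1079]
-0.032 380 [0.1076 0.1085]
-0.026 464 [0.1095 0.1183]
-0.02 519 [0.1216 0.1241]
-0.014 412 [0.125  0.1262]
-0.008 353 [0.1252 0.1263]
-0.002 365 [0.1246 0.1255]
0.004 351 [0.1248 0.1255]
0.01 488 [0.1251 0.1359]
0.016 548 [0.1383 0.1395]
0.022 153 [0.1386 0.1394]
0.028 0 0
```

View pics/a4.png

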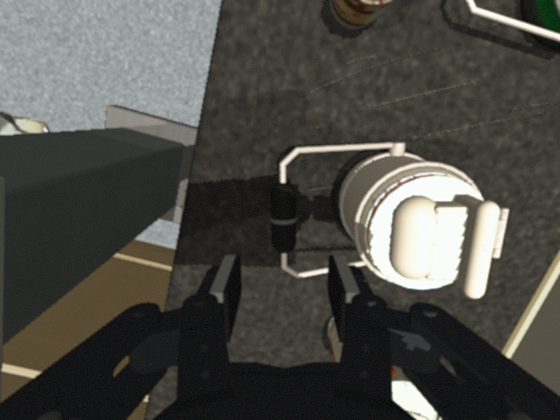

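The lid is down on the seal and the grip sits at local (-0.095, 0, 0.067), so the fitted frame holds. I'll descend and pinch it.

Emit:
send_rows --fingers '[0,0,0,0,0]' --travel '[[-0.1,0,-0.8],[0,0,-0.9],[0,0,-0.9],[0,0,-0.9],[0,0,-0.7]]' --twist '[[0,0,0],[0,0,0],[0,0,0],[0,0,0],[0,0,0]]'

```text
time: 8.05
ee_pos: [0.4369, 0.2245, 0.0512]
ee_rot: [[-0.26, 0.966, 0.001], [0.966, 0.26, 0.0], [-0.0, 0.001, -1.0]]
wrist_force: [-0.4, 0.5, 0.4]
opening: 0.0425
grasp_force: 0.0
```

Emit:
send_rows --fingers '[0.3,0.6,1,1,1]' --travel '[[0,0,0],[0,0,0],[0,0,0],[0,0,0],[0,0,0]]' --twist '[[0,0,0],[0,0,0],[0,0,0],[0,0,0],[0,0,0]]' --squeeze 20

```text
time: 8.68
ee_pos: [0.4361, 0.2242, 0.053]
ee_rot: [[-0.26, 0.966, 0.001], [0.966, 0.26, 0.0], [-0.0, 0.001, -1.0]]
wrist_force: [0.2, -1.4, -0.6]
opening: 0.019
grasp_force: 20.9
```

Emit:
send_rows --fingers '[1,1,1,1,1]' --travel '[[0.1,0.03,0.24],[0.11,0.03,0.24],[0.1,0.03,0.18],[0.11,0.03,0.17],[0.12,0.03,0.16]]' --twist '[[0,0,0],[0,0,0],[0,0,0],[0,0,0],[0,0,0]]'

```text
time: 9.3
ee_pos: [0.447, 0.2274, 0.0773]
ee_rot: [[-0.26, 0.965, -0.004], [0.965, 0.26, -0.001], [0.0, -0.004, -1.0]]
wrist_force: [-6.0, -3.3, 1.6]
opening: 0.0193
grasp_force: 20.1
```

Emit:
send_rows --fingers '[1,1,0.4,0.4,0.4]' --travel '[[0.12,0.03,0.16],[0,0,0],[0,0,0],[0,0,0],[0,0,0]]' --twist '[[0,0,0],[0,0,0],[0,0,0],[0,0,0],[0,0,0]]'

```text
time: 9.93
ee_pos: [0.4525, 0.2291, 0.0815]
ee_rot: [[-0.26, 0.966, 0.001], [0.966, 0.26, 0.001], [0.0, 0.001, -1.0]]
wrist_force: [-0.8, 0.5, 2.0]
opening: 0.0253
grasp_force: 0.8
```

Emit:
send_rows --fingers '[0.4,0.4,0.4,1,1]' --travel '[[0,0,0.6],[0,0,1],[-0.1,0,1],[-0.8,-0.22,0.2],[-0.85,-0.22,0]]' --twist '[[0,0,0],[0,0,0],[0,0,0],[0,0,0],[0,0,0]]'

```text
time: 10.55
ee_pos: [0.4096, 0.2182, 0.1531]
ee_rot: [[-0.26, 0.966, 0.004], [0.966, 0.26, 0.002], [0.001, 0.005, -1.0]]
wrist_force: [0.4, 0.8, -1.1]
opening: -0.0002
grasp_force: 0.0
```

```bash
cat > g.py <<'E'
from h import *
b=ctrl.camera("wrist");s=ctrl.read_state()
C=np.array([.529,.248]);X=np.array([.968,.25]);Y=np.array([-.25,.968])
e=s["ee_pos"];print("t",s["time"],"tcp",e.round(4),"local",((e[:2]-C)@X).round(4),((e[:2]-C)@Y).round(4),s["opening"],s["wrist_force"].round(2))
W=world(b);V=b["color"].max(-1)
L=np.stack([(W[...,:2]-C)@X,(W[...,:2]-C)@Y,W[...,2]],-1)
r=np.hypot(L[...,0],L[...,2]-.03)
m=(V<70)&(abs(L[...,1])<.03)&(r>.095)&(r<.116)&(L[...,2]>.045)&(L[...,0]<.012)
print("grip local",m.sum(),np.percentile(L[m],[2,50,98],0).round(4).tolist(), "phi",np.median(np.arctan2(L[m][:,2]-.03,-L[m][:,0])).round(3))
np.savez("g.npz",**b)
E
python3 g.py
```

```text
t 10.6 tcp [0.4053 0.217  0.1524] local -0.1275 0.0009 3.965675239653097e-06 [-4.37 -1.28 -1.02]
grip local 2174 [[-0.0906, -0.0262, 0.0935], [-0.0825, 0.0007, 0.1012], [-0.072, 0.024, 0.1038]] phi 0.718
```

Emit:
send_rows --fingers '[1,1,1,1,1]' --travel '[[0,0,-0.9],[0,0,-0.9],[0,0,-0.8],[0.4,0.1,0],[0.4,0.1,0]]' --twist '[[0,0,0],[0,0,0],[0,0,0],[0,0,0],[0,0,0]]'

```text
time: 11.22
ee_pos: [0.4298, 0.2231, 0.0873]
ee_rot: [[-0.26, 0.966, 0.001], [0.966, 0.26, 0.001], [0.0, 0.001, -1.0]]
wrist_force: [-13.4, -3.1, 12.7]
opening: -0.0003
grasp_force: 10.7
```

Emit:
send_rows --fingers '[1,1,1,1,1]' --travel '[[0.09,0.02,0],[0.24,0.06,0.27],[0.24,0.06,0.27],[0.24,0.06,0.18],[0.24,0.06,0.18]]' --twist '[[0,0,0],[0,0,0],[0,0,0],[0,0,0],[0,0,0]]'

```text
time: 11.85
ee_pos: [0.4506, 0.2289, 0.11]
ee_rot: [[-0.261, 0.965, -0.009], [0.965, 0.261, -0.001], [0.002, -0.008, -1.0]]
wrist_force: [-11.4, -1.4, 12.7]
opening: -0.0
grasp_force: 7.9
```

```bash
python3 g.py
```

```text
t 11.9 tcp [0.4516 0.2293 0.1107] local -0.0796 0.0012 -7.080104783846167e-05 [-11.67  -1.53  16.67]
grip local 2720 [[-0.0701, -0.0111, 0.1144], [-0.0597, 0.0113, 0.1219], [-0.0508, 0.0252, 0.1244]] phi 0.998
```

Emit:
send_rows --fingers '[1,1,1,1,1]' --travel '[[-0.12,-0.03,-0.06],[0.1,0.03,0],[0.26,0.07,0.16],[0.26,0.07,0.16],[0.24,0.06,0.11]]' --twist '[[0,0,0],[0,0,0],[0,0,0],[0,0,0],[0,0,0]]'

```text
time: 12.52
ee_pos: [0.4677, 0.2339, 0.1207]
ee_rot: [[-0.261, 0.965, -0.011], [0.965, 0.261, -0.0], [0.003, -0.011, -1.0]]
wrist_force: [-18.2, -3.1, 32.0]
opening: 0.0002
grasp_force: 16.8
```

```bash
python3 g.py
```

```text
t 12.575 tcp [0.4693 0.2344 0.1214] local -0.0612 0.0017 -0.00011522795373139201 [-16.54  -3.08  34.17]
grip local 2397 [[-0.0537, -0.0105, 0.1248], [-0.0435, 0.0126, 0.1317], [-0.0355, 0.0257, 0.1341]] phi 1.169
```

The fingertip is narrower than I took it to be (half about 8.5 mm), so it rides high on the grip. I'll back off, drop 4 mm and re-engage.

Emit:
send_rows --fingers '[1,1,1]' --travel '[[-0.3,-0.08,0],[0,0,-0.16],[0,0,0]]' --twist '[[0,0,0],[0,0,0],[0,0,0]]'

```text
time: 12.95
ee_pos: [0.4662, 0.2324, 0.1143]
ee_rot: [[-0.26, 0.966, 0.001], [0.966, 0.26, 0.0], [0.0, 0.001, -1.0]]
wrist_force: [-1.3, -0.1, -0.0]
opening: -0.0003
grasp_force: 0.7
```

```bash
python3 g.py
python3 - <<'E'
from h import *
c=ctrl.camera("top");s=ctrl.camera("scene");b=dict(np.load("g.npz"))
def crop(c,p,w,h,size):
    u,v=proj(c,[p])[0].astype(int);return cv2.resize(c["color"][max(v-h,0):v+h,max(u-w,0):u+w],size,interpolation=3)
o=np.hstack([crop(b,[.48,.235,.12],110,82,(400,300)),crop(s,[.5,.24,.09],32,24,(400,300))])
cv2.imwrite("pics/a5.png",o[...,::-1])
E
```

```text
t 13.0 tcp [0.4662 0.2323 0.1142] local -0.0647 0.0005 0.0001750847242029458 [-1.13 -0.03  1.89]
grip local 3069 [[-0.0626, -0.0066, 0.1231], [-0.0426, 0.0109, 0.1329], [-0.033, 0.0257, 0.1355]] phi 1.181
```

View pics/a5.png

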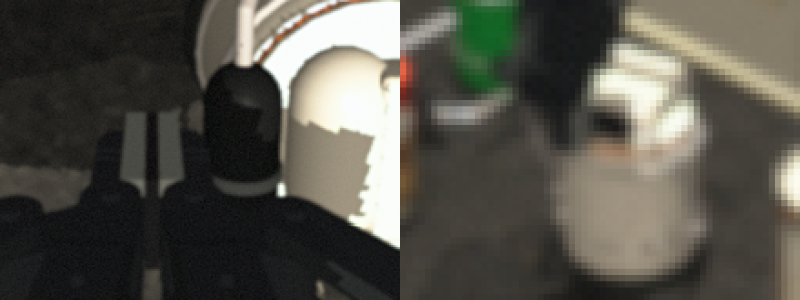

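The left crop shows the finger free in front of the grip; the grip is just before the bridge's crest and the lid lies shut.

Emit:
send_rows --fingers '[1,1,1,1]' --travel '[[0.1,0.03,0.17],[0.22,0.06,0],[0.17,0.045,0.065],[0.17,0.045,0.065]]' --twist '[[0,0,0],[0,0,0],[0,0,0],[0,0,0]]'

```text
time: 13.6
ee_pos: [0.4806, 0.2363, 0.1212]
ee_rot: [[-0.26, 0.966, -0.004], [0.966, 0.26, -0.001], [-0.0, -0.004, -1.0]]
wrist_force: [-5.3, -1.5, -0.8]
opening: -0.0003
grasp_force: 2.6
```

```bash
python3 g.py
```

```text
t 13.65 tcp [0.4809 0.2364 0.1213] local -0.0494 0.0008 -3.526282190280489e-05 [-4.43 -1.86  0.98]
grip local 2815 [[-0.0482, -0.0076, 0.1299], [-0.0281, 0.0115, 0.138], [-0.0189, 0.0261, 0.1405]] phi 1.319
```

Emit:
send_rows --fingers '[1,1,1,1]' --travel '[[0.17,0.045,0.055],[0.17,0.045,0.045],[0.17,0.045,0.03],[0.17,0.045,0.03]]' --twist '[[0,0,0],[0,0,0],[0,0,0],[0,0,0]]'

```text
time: 14.15
ee_pos: [0.4999, 0.2416, 0.1258]
ee_rot: [[-0.26, 0.966, 0.002], [0.966, 0.26, 0.001], [0.0, 0.002, -1.0]]
wrist_force: [0.9, -0.3, 0.6]
opening: 0.0001
grasp_force: 0.3
```

Emit:
send_rows --fingers '[1,1,1]' --travel '[[0.16,0.04,0.02],[0.14,0.035,0.01],[0,0,0]]' --twist '[[0,0,0],[0,0,0],[0,0,0]]'

```text
time: 14.52
ee_pos: [0.5072, 0.2431, 0.1263]
ee_rot: [[-0.26, 0.966, 0.001], [0.966, 0.26, 0.0], [-0.0, 0.001, -1.0]]
wrist_force: [0.0, 0.6, -0.3]
opening: 0.0001
grasp_force: 0.1
```

```bash
python3 g.py
```

```text
t 14.575 tcp [0.5071 0.2431 0.1263] local -0.0224 0.0007 -0.00024293771614049316 [-0.93 -0.59  0.57]
grip local 2834 [[-0.0294, -0.0088, 0.1353], [-0.001, 0.0113, 0.1417], [0.0086, 0.0267, 0.1443]] phi 1.562
```

It snapped in: no contact force and bail near 1.55 rad. I'll retract and check.

Emit:
send_rows --fingers '[1,1,1,1,1]' --travel '[[-0.6,-0.15,0.1],[-1,-0.25,0.6],[-0.8,-0.2,1],[0,0,1],[0,0,0]]' --twist '[[0,0,0],[0,0,0],[0,0,0],[0,0,0],[0,0,0]]'

```text
time: 15.2
ee_pos: [0.4481, 0.2287, 0.1955]
ee_rot: [[-0.26, 0.966, 0.004], [0.966, 0.26, 0.002], [0.001, 0.005, -1.0]]
wrist_force: [-0.1, -0.0, -0.1]
opening: 0.0003
grasp_force: 0.0
```

```bash
sed -i 's/<.012)/<.03)/' g.py; python3 g.py
python3 - <<'E'
from h import *
b=dict(np.load("g.npz"));W=world(b);C=np.array([.529,.248])
L=np.stack([(W[...,:2]-C)@[.968,.25],(W[...,:2]-C)@[-.25,.968],W[...,2]],-1);V=b["color"].min(-1)
m=(V>110)&(abs(L[...,0])<.045)&(abs(L[...,1])<.04)
for x in(-.036,-.033,-.03,.018): 
  z=L[m&(abs(L[...,0]-x)<.002)&(L[...,1]>0)&(L[...,1]<.02)][:,2];print(x,len(z),np.median(z).round(4))
cv2.imwrite("pics/a6.png",b["color"][...,::-1])
E
```

```text
t 15.25 tcp [0.4473 0.2284 0.1944] local -0.084 0.0015 -4.068074665120134e-05 [-0.61  0.31 -1.11]
grip local 1780 [[-0.0093, -0.0243, 0.134], [-0.0032, 0.0042, 0.1416], [0.0065, 0.0262, 0.1441]] phi 1.542
-0.036 200 0.1048
-0.033 156 0.1057
-0.03 128 0.106
0.018 169 0.1382
```

View pics/a6.png

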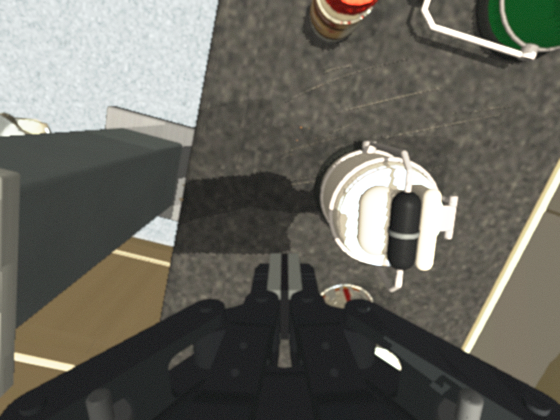

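The grip, at (404,232), sits in the groove between crest and rear stop. The lid's front lies 2 to 3 mm below its loose height, and the arm is clear.

```bash
python3 -c "
from workcell import ctrl
print(ctrl.sign_off())"
```

```text
the job is handed in; nothing more can be done
None
```

I closed the canister lid and snapped the bail into its groove (about 1.54 rad by camera). It holds the lid squeezed on its seal with the arm clear, and I handed the job in at about 15 s of the 51 s; the sign-off returned no verdict.

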